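# Assemble two bird feeders on the display board

## Robot

A 6-joint arm with a two-finger parallel gripper is mounted at the origin on the work surface. World frame = base frame: x ahead of the robot, y to its left, z up, the work surface at z = 0. Lengths are in m, angles in rad, forces in N, time in s.
With the tool pointing down it reaches from about 0.35 to 0.975 m from the base axis. Payload 4.9 kg.
Tool frame: the origin (TCP) lies at the very end of the fingers, on their centre line; the grasp point (between the pads) lies 19 mm behind it (ctrl.grasp_offset is the distance from the TCP to the grasp point, in m); z points along the fingers, y is the line along which they close (so a half turn about z gives the same grasp; the last joint's range is limited). The gripper opens to 85 mm and grips with 20 to 120 N. Pads are 22 mm wide; open, the fingers measure 114 mm over their backs; the gripper's body (76 mm by 85 mm) begins 54 mm behind the grasp point. The pads swing forward as they close: fully open they stand 13 mm farther back than shut.
Start: joints at [1.033, 0.053, 1.613, -0, 1.476, -0.119], TCP at [0.254, 0.571, 0.231] pointing down, gripper open.
Joint ranges: [-3.01, 3.01], [-1.01, 2.22], [0.06, 2.58], [-1.02, 4.17], [0.09, 2.62], [-3.14, 3.14]. Speed limits (rad/s): [2.57, 2.57, 3.14, 3.14, 3.14, 3.14].

## Interface

Orientations are given as a rotation vector (axis times angle).
In Python, from station import ctrl, optics gives the robot as it stands.
- The arm moves only by the shell command python3 -m handwheel 'ROWS' [OPENING] [FORCE]. ROWS is JSON, a list of rows, each an object of numbers: "tx", "ty", "tz": the shift along the tool's x, y, z in mm; "roll": the turn about the tool's z in rad. A call has 1 to 12 rows; each row shifts and turns the commanded pose from where the row before left it, along the tool's axes as they then stand; what a row does not reach is not made up. A row lasts 1/12 s, in which the tool goes at most 41.7 mm and 7.16 degrees, less where a joint would pass 70% of its speed; a pose out of reach is approached as far as the arm can. A call with a gripper value outside its range is refused whole. OPENING is the finger opening in mm, from 0 to 85.4, set as the call begins (- or left out, the last holds). The fingers move at their own pace and stop on an object; FORCE is the grip in N (left out, the last holds). Time passes only in rows, so rows that do not move let the fingers close. It gives the time, the measured TCP pose, the force, the opening and the grip force at its end, in the units of the state.
- ctrl.get_obs(): the state, without advancing time (a new reading comes with each control period).
- optics.get_image(name): name is "scene" or "top" or "wrist"; returns (picture, depth): 400x640x3 uint8, red, green, blue; 400x640 float32, m along the optical axis (not along the pixel's ray), 0 where there is no reading.
- optics.camera_params(name): a dict with "mtx" (3x3 intrinsics, pixels), "k1" (the pictures are not rectified: a ray, as slopes to the right and down, at radius r is drawn at 1 + k1 r^2 times it, then the intrinsics apply), "extrinsics" (4x4, takes a point from camera to world coordinates); the wrist camera has in their place "tool_from_camera" (4x4, takes a point from camera to tool coordinates, whose origin is the TCP and whose axes are the flange's). Camera axes: x right, y down, z forward; pixel columns grow to the right and rows downward; lengths in m; the calibration is good to about 2 mm. A picture is of the moment at which its call begins: read the wrist's pose just before it. camera_params takes no time and is no camera call.
- ctrl.finish_job(): hands the job in; it is judged then, once.
The state is a dict: "t": time; "q": joint angles; "dq": joint speeds; "effort": joint torques, N m; "tool_pos": TCP position; "tool_rot": TCP orientation; "contact_force": force on the tool from outside, world axes, zero at the start; "wrist_torque": the same for the moment, N m; "opening": finger opening in m; "grip_force": force on a finger pad.
Only numpy, scipy, OpenCV 4.12 (cv2) and the standard library are available. Lean on these libraries where they do the work, as an engineer would, in place of code of your own. Each camera call takes 0.05 s, during which the arm holds its last target. There are 200 camera calls.

## Task

Put the two bird feeders together on the long board: stand the square wooden hopper upright in the middle of the square tray, squared up with it, with the gable roof centred and squared up on top, and stand the grey tube upright in the middle of the round tray with the cone roof centred on top. Set the small white water cup upright on the board in the middle, midway between the two trays. Leave the glue bottle and the screw jar where they are, and let go of everything.

Things in the scene. Friction and masses are not known exactly. Their poses are not given: they have to be found in the camera images.
- board: Long brown wooden board, fixed flat on the table, 130 (its x) x 450 (its y) x 12 mm thick. Origin: centre of its underside, so the cup belongs right above the origin, on the top face 12 mm higher. The two trays are fixed on it, centred 160 mm either side of its middle along its y axis; which is on which side varies.
- tray: Square plywood tray fixed on the board, 110 x 110 mm, rim 18 mm high and 6 mm thick, inner floor 6 mm above its underside. Origin: centre of its underside; x and y run along its sides, z up. It may be turned a little on the board.
- saucer: Round plywood tray fixed on the board, 110 mm across, rim 18 mm high and 6 mm thick, inner floor 6 mm above its underside. Origin: centre of its underside.
- square_hopper: Loose upright square plywood column, hollow and open at both ends, 50 x 50 mm, 95 mm tall, walls 6 mm, 80 to 170 g, with small dark painted seed slots low on two faces. Origin: centre of its underside; x and y run square to its faces, z up. Stands upright at the start.
- tube_hopper: Loose upright grey plastic tube, open at both ends, 50 mm outside and 42 mm inside diameter, 80 mm tall, 60 to 130 g. Origin: centre of its underside, z up. Stands upright at the start.
- gable_roof: Loose pale plywood roof, flat square underside 100 x 100 mm, two panels sloping down 25 degrees to its -x and +x edges (104 mm long along y), and on top an upright brown ridge bar to grip: 20 mm thick (x), 80 mm long (y), its top at 62 mm; beside the bar the panels are 30 mm high. 80 to 170 g. Origin: centre of its underside, z up. Any quarter turn on the hopper is right.
- cone_roof: Loose round wooden roof, flat underside 104 mm across, cone rising to 30 mm, with a straight round knob to grip on top: 24 mm diameter, from 30 up to 62 mm height. 80 to 170 g. Origin: centre of its underside, z up.
- cup: Loose small white ceramic water cup without a handle with straight sides, 54 mm outside diameter, 48 mm tall, wall 4 mm, 70 to 140 g. Origin: centre of its underside, z up.
- glue_bottle: White plastic glue bottle with an orange cap, 52 mm diameter, 140 mm tall, standing on the table; not to be disturbed. Origin: centre of its underside.
- screw_jar: Glass jar with a steel lid, 68 mm diameter, 85 mm tall, standing on the table; not to be disturbed. Origin: centre of its underside.

How it is judged:
At the end, for the whole second after the job is handed in: Hoppers upright on the floors of their trays and roofs level on top of their hoppers, each centred within 12 mm; square hopper and gable roof squared up within 0.2 rad (any quarter turn); cup upright on the board within 15 mm of its middle; all released and at rest (horizontal distance between square_hopper and tray below 0.012 m and z of square_hopper in the frame of tray between 0.002 and 0.01 m and angle between each of square_hopper, gable_roof, tube_hopper, cone_roof, cup's own z axis and vertical below 0.08 rad and linear speed of each of square_hopper, gable_roof, tube_hopper, cone_roof, cup below 0.02 m/s and angular speed of each of square_hopper, gable_roof, tube_hopper, cone_roof, cup below 0.2 rad/s and (angle between the x axis of square_hopper and the x axis of tray, either way round below 0.2 rad or angle between the x axis of square_hopper and the y axis of tray, either way round below 0.2 rad) and horizontal distance between gable_roof and square_hopper below 0.012 m and z of gable_roof in the frame of square_hopper between 0.091 and 0.099 m and (angle between the x axis of gable_roof and the x axis of square_hopper, either way round below 0.2 rad or angle between the x axis of gable_roof and the y axis of square_hopper, either way round below 0.2 rad) and horizontal distance between tube_hopper and saucer below 0.012 m and z of tube_hopper in the frame of saucer between 0.002 and 0.01 m and horizontal distance between cone_roof and tube_hopper below 0.012 m and z of cone_roof in the frame of tube_hopper between 0.076 and 0.084 m and horizontal distance between cup and board below 0.015 m and z of cup in the frame of board between 0.008 and 0.016 m); the robot touches nothing.
It fails at once if The glue bottle is pushed more than 20 mm or tipped over (distance of glue_bottle from where it was at the start of the episode above 0.02 m or angle between glue_bottle's own z axis and vertical above 0.3 rad).
It fails at once if The screw jar is pushed more than 20 mm or tipped over (distance of screw_jar from where it was at the start of the episode above 0.02 m or angle between screw_jar's own z axis and vertical above 0.3 rad).
It also fails if it takes over 128 s, if anything falls off the work surface, if the arm or the gripper's body presses on something with over 40 N, if the wrist force passes 120 N, or if a joint passes its speed limit or range.

## Working session

There is one attempt and no reset: what is moved stays moved. The work goes in short steps, Python scripts to look and compute and a shell command to move; the robot and the scene stay as the last step left them, time stands still between calls to the robot, and variables do not carry over. Pictures are saved under pics/ and viewed, at most 14 in all, crops included, and the job is handed in when it is done.

```bash
ls; mkdir -p pics; python3 - <<'E'
from station import ctrl, optics
import cv2,numpy as np
o=ctrl.get_obs();print(o['t'],o['tool_pos'],o['tool_rot'],o['opening'])
for n in ("scene","top","wrist"):
    im,d=optics.get_image(n);np.savez(f"pics/{n}0.npz",im=im,d=d);cv2.imwrite(f"pics/{n}0.png",im[:,:,::-1]);p=optics.camera_params(n);print(n,p)
E
```

```text
pics
0.0 [0.25384533 0.57044358 0.23004645] [-0.65293586 -3.0722859   0.00313686] 0.08559286672234852
scene {'mtx': array([[395.65658058,   0.        , 321.02452788],
       [  0.        , 395.65658058, 201.39014762],
       [  0.        ,   0.        ,   1.        ]]), 'k1': -0.032433975000077435, 'extrinsics': array([[-0.08269727,  0.82928584, -0.55267183,  1.04730103],
       [ 0.9965346 ,  0.07378827, -0.03839371,  0.01623101],
       [ 0.00894134, -0.55393166, -0.83251413,  0.79399162],
       [ 0.        ,  0.        ,  0.        ,  1.        ]])}
top {'mtx': array([[400.95552713,   0.        , 324.70743625],
       [  0.        , 400.95552713, 196.88592694],
       [  0.        ,   0.        ,   1.        ]]), 'k1': -0.07402362167866944, 'extrinsics': array([[ 0.02199191, -0.98246927,  0.18512291,  0.37789579],
       [-0.99950556, -0.0257682 , -0.01801739,  0.02013821],
       [ 0.02247181, -0.18463514, -0.98255019,  1.09718682],
       [ 0.        ,  0.        ,  0.        ,  1.        ]])}
wrist {'mtx': array([[355.74834243,   0.        , 322.98188971],
       [  0.        , 355.74834243, 196.69535897],
       [  0.        ,   0.        ,   1.        ]]), 'k1': 0.005612875144365018, 'tool_from_camera': array([[-8.41658543e-04, -9.54454572e-01, -2.98355094e-01,
         7.77713246e-02],
       [ 9.99999186e-01, -5.17336148e-04, -1.16600659e-03,
        -1.10067955e-03],
       [ 9.58550447e-04, -2.98355833e-01,  9.54454230e-01,
        -1.43566157e-01],
       [ 0.00000000e+00,  0.00000000e+00,  0.00000000e+00,
         1.00000000e+00]])}
```

View pics/top0.png

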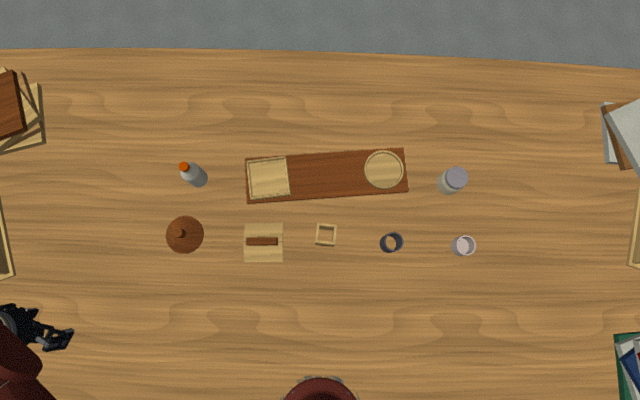

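View pics/scene0.png

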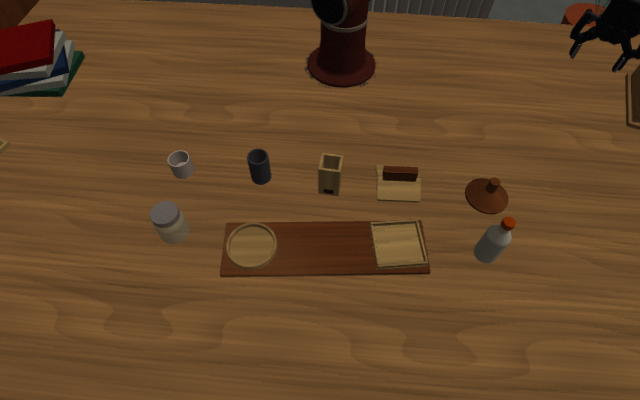

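The top view shows, left to right: cone roof (185,235), glue (195,175), square tray (268,178), gable (263,243), square hopper (326,235), tube (391,242), saucer (384,169), jar (453,180) and cup (463,245). The scene view agrees. Next I measure from depth.

```bash
cat > h.py <<'E'
import numpy as np,cv2
from station import ctrl,optics
from scipy.spatial.transform import Rotation as R
def cloud(d,p,T):
    v,u=np.nonzero(d>0);z=d[v,u]
    n=cv2.undistortPoints(np.stack([u,v],1).astype(np.float64).reshape(-1,1,2),p['mtx'],np.array([p['k1'],0,0,0.]))[:,0]
    P=np.c_[n*z[:,None],z]
    return P@T[:3,:3].T+T[:3,3],u,v
def tool_T(o):
    T=np.eye(4);T[:3,:3]=R.from_rotvec(o['tool_rot']).as_matrix();T[:3,3]=o['tool_pos'];return T
def snap(n,name=None):
    o=ctrl.get_obs();im,d=optics.get_image(n);p=optics.camera_params(n)
    T=p['extrinsics'] if n!='wrist' else tool_T(o)@p['tool_from_camera']
    if name:cv2.imwrite(f'pics/{name}.png',im[:,:,::-1])
    return im,d,p,T
E
python3 - <<'E'
from h import *
for n in('top','scene'):
    f=np.load(f'pics/{n}0.npz');p=optics.camera_params(n);P,u,v=cloud(f['d'],p,p['extrinsics'])
    m=(P[:,0]>.3)&(P[:,0]<.75)&(abs(P[:,1])<.45)
    print(n,'table z',np.median(P[m&(P[:,2]<.006)][:,2]))
    M=np.zeros((400,640),np.uint8);M[v[m&(P[:,2]>.02)],u[m&(P[:,2]>.02)]]=1
    k,L=cv2.connectedComponents(M)
    Z=L[v,u]
    for i in range(1,k):
        Q=P[(Z==i)]
        if len(Q)<30: continue
        top=Q[Q[:,2]>Q[:,2].max()-.008]
        (c,r)=cv2.minEnclosingCircle(top[:,:2].astype(np.float32));
        mr=cv2.minAreaRect(top[:,:2].astype(np.float32)*1000)
        print(len(Q),'zmax %.3f'%Q[:,2].max(),'mid',(Q.min(0)+Q.max(0))[:2].round(3)/2,'ext',np.ptp(Q,0).round(3),'topcircle',np.round(c,3),round(r,3),'rect',np.round(mr[0],1),np.round(mr[1],1),round(mr[2],1))
    # board
    B=P[m&(abs(P[:,2]-.012)<.003)&(P[:,0]>.43)]
    print('board',len(B),cv2.minAreaRect(B[:,:2].astype(np.float32)*1000), B[:,2].mean())
E
```

```text
top table z -0.0002450413230512538
325 zmax 0.034 mid [ 0.6625 -0.16  ] ext [0.108 0.109 0.014] topcircle [ 0.663 -0.16 ] 0.055 rect [ 662.1 -160.2] [107.7 107. ] 47.9
431 zmax 0.034 mid [0.63   0.1575] ext [0.124 0.124 0.014] topcircle [0.63  0.158] 0.075 rect [631.2 158.3] [111.6 110.6] 9.1
469 zmax 0.143 mid [0.626  0.3525] ext [0.051 0.048 0.122] topcircle [0.627 0.355] 0.013 rect [626.3 354.3] [22.3 22.1] 0.7
616 zmax 0.090 mid [ 0.6295 -0.3435] ext [0.06  0.065 0.07 ] topcircle [ 0.632 -0.346] 0.03 rect [ 632.3 -345.1] [56.4 57.8] 18.6
347 zmax 0.068 mid [0.4705 0.382 ] ext [0.062 0.056 0.048] topcircle [0.471 0.381] 0.012 rect [470.3 380.8] [20.7 23.7] 1.1
271 zmax 0.100 mid [ 0.475  -0.0025] ext [0.054 0.052 0.08 ] topcircle [ 0.476 -0.002] 0.034 rect [475.   -2.2] [50.  50.3] 85.4
895 zmax 0.067 mid [0.4545 0.163 ] ext [0.072 0.104 0.047] topcircle [0.455 0.163] 0.04 rect [454.6 162.6] [18.3 77.7] 1.5
237 zmax 0.085 mid [ 0.459 -0.176] ext [0.048 0.05  0.064] topcircle [ 0.46  -0.176] 0.025 rect [ 459.4 -175.8] [48.3 47.2] 45.4
214 zmax 0.052 mid [ 0.456 -0.376] ext [0.053 0
[... 840 characters left out ...]
47 0.38] 0.013 rect [469.7 380.1] [22.8 23.6] 57.9
1107 zmax 0.089 mid [ 0.6355 -0.3445] ext [0.065 0.064 0.068] topcircle [ 0.634 -0.348] 0.031 rect [ 633.1 -346.1] [59.9 57.5] 36.7
1005 zmax 0.143 mid [0.6295 0.354 ] ext [0.05  0.05  0.123] topcircle [0.628 0.354] 0.012 rect [628.2 353.9] [23.6 23.2] 46.0
694 zmax 0.034 mid [0.6305 0.156 ] ext [0.126 0.125 0.014] topcircle [0.631 0.155] 0.076 rect [630.1 155.9] [112.  110.7] 9.4
562 zmax 0.033 mid [ 0.6625 -0.1605] ext [0.11  0.11  0.013] topcircle [ 0.663 -0.16 ] 0.056 rect [ 663.2 -159.6] [108.5 109.5] 65.7
board 6968 ((582.7774047851562, 14.17987060546875), (301.2123107910156, 828.2162475585938), 0.2378118932247162) 0.011988813950178388
```

```bash
cat > go.py <<'E'
import sys
from h import *
# go.py x y z yaw_deg(mod 180 of closing dir): shifts left, in tool axes AFTER the roll
o=ctrl.get_obs();T=tool_T(o);yw=np.arctan2(T[1,1],T[0,1])
x,y,z,a=map(float,sys.argv[1:5])
dr=(yw-np.radians(a)+np.pi/2)%np.pi-np.pi/2
n=yw-dr;d=np.array([x,y])-T[:2,3]
print('t %.2f'%o['t'],'pos',T[:3,3].round(4),'yaw %.1f tilt %.2f'%(np.degrees(yw),np.degrees(np.arccos(-T[2,2]))),'open %.4f grip %.1f'%(o['opening'],o['grip_force']),'F',o['contact_force'].round(1))
print('roll %.3f tx %.1f ty %.1f tz %.1f'%(dr,1e3*(-np.sin(n)*d[0]+np.cos(n)*d[1]),1e3*(np.cos(n)*d[0]+np.sin(n)*d[1]),1e3*(T[2,3]-z)))
E
python3 go.py .4745 -.0022 .15 -4.5
python3 -m handwheel '[{"roll":0.1025},{"roll":0.1025},{"roll":0.1025},{"roll":0.1025},{"roll":0.1025},{"roll":0.1025},{"roll":0.1025},{"roll":0.1025},{"roll":0.1025},{"roll":0.1025},{"roll":0.1025},{"roll":0.1025}]' 85 30
python3 go.py .4745 -.0022 .15 -4.5
```

```text
t 0.15 pos [0.2539 0.5706 0.2303] yaw 66.0 tilt 0.09 open 0.0856 grip 0.0 F [ 0.3 -0.7 -0.2]
roll 1.231 tx -553.7 ty 264.8 tz 80.3
t 0.15 pos [0.2539 0.5706 0.2303] yaw 66.0 tilt 0.09 open 0.0856 grip 0.0 F [ 0.3 -0.7 -0.2]
roll 1.231 tx -553.7 ty 264.8 tz 80.3$[0]: bad value
```

```bash

python3 -m handwheel '[{"tx":0,"ty":0,"tz":0,"roll":0.1025},{"tx":0,"ty":0,"tz":0,"roll":0.1025},{"tx":0,"ty":0,"tz":0,"roll":0.1025},{"tx":0,"ty":0,"tz":0,"roll":0.1025},{"tx":0,"ty":0,"tz":0,"roll":0.1025},{"tx":0,"ty":0,"tz":0,"roll":0.1025},{"tx":0,"ty":0,"tz":0,"roll":0.1025},{"tx":0,"ty":0,"tz":0,"roll":0.1025},{"tx":0,"ty":0,"tz":0,"roll":0.1025},{"tx":0,"ty":0,"tz":0,"roll":0.1025},{"tx":0,"ty":0,"tz":0,"roll":0.1025},{"tx":0,"ty":0,"tz":0,"roll":0.1025}]' 85 30
python3 go.py .4745 -.0022 .15 -4.5
```

```text
t: 1.15
tool_pos: [0.254, 0.5707, 0.2308]
tool_rot: [2.312, 2.127, -0.001]
contact_force: [0.2, 0.1, -0.2]
opening: 0.0849
grip_force: 0.0
t 1.15 pos [0.254  0.5707 0.2308] yaw -4.8 tilt 0.05 open 0.0849 grip 0.0 F [ 0.2  0.1 -0.2]
roll -0.005 tx -553.9 ty 264.8 tz 80.8
```

```bash

python3 -m handwheel '[{"tx":-34,"ty":16,"tz":0,"roll":0},{"tx":-34,"ty":16,"tz":0,"roll":0},{"tx":-34,"ty":16,"tz":0,"roll":0},{"tx":-34,"ty":16,"tz":0,"roll":0},{"tx":-34,"ty":16,"tz":0,"roll":0},{"tx":-34,"ty":16,"tz":0,"roll":0},{"tx":-34,"ty":16,"tz":0,"roll":0},{"tx":-34,"ty":16,"tz":0,"roll":0},{"tx":-34,"ty":16,"tz":0,"roll":0},{"tx":-34,"ty":16,"tz":0,"roll":0},{"tx":-34,"ty":16,"tz":0,"roll":0},{"tx":-34,"ty":16,"tz":0,"roll":0}]' >/dev/null
python3 go.py .4745 -.0022 .15 -4.5
python3 -m handwheel '[{"tx":-34,"ty":16,"tz":0,"roll":0},{"tx":-34,"ty":16,"tz":0,"roll":0},{"tx":-34,"ty":16,"tz":0,"roll":0},{"tx":-34,"ty":16,"tz":0,"roll":0},{"tx":0,"ty":0,"tz":0,"roll":0}]' >/dev/null
python3 go.py .4745 -.0022 .15 -4.5
```

```text
t 2.15 pos [0.4138 0.1475 0.2311] yaw -4.5 tilt 0.01 open 0.0849 grip 0.0 F [ 0.3  0.4 -0.5]
roll 0.001 tx -144.5 ty 72.2 tz 81.1
t 2.57 pos [0.4681 0.0036 0.2311] yaw -4.9 tilt 0.14 open 0.0851 grip 0.0 F [-0.5 -0.   0. ]
roll -0.006 tx -5.3 ty 6.8 tz 81.1
```

```bash

python3 -m handwheel '[{"tx":-5.5,"ty":7,"tz":0,"roll":0},{"tx":0,"ty":0,"tz":35,"roll":0},{"tx":0,"ty":0,"tz":35,"roll":0},{"tx":0,"ty":0,"tz":35,"roll":0},{"tx":0,"ty":0,"tz":35,"roll":0},{"tx":0,"ty":0,"tz":25,"roll":0},{"tx":0,"ty":0,"tz":15,"roll":0},{"tx":0,"ty":0,"tz":0,"roll":0}]' >/dev/null
python3 go.py .4745 -.0022 .05 -4.5
python3 -m handwheel '[{"tx":0,"ty":0,"tz":0,"roll":0},{"tx":0,"ty":0,"tz":0,"roll":0},{"tx":0,"ty":0,"tz":0,"roll":0},{"tx":0,"ty":0,"tz":0,"roll":0},{"tx":0,"ty":0,"tz":0,"roll":0},{"tx":0,"ty":0,"tz":0,"roll":0},{"tx":0,"ty":0,"tz":0,"roll":0},{"tx":0,"ty":0,"tz":0,"roll":0},{"tx":0,"ty":0,"tz":0,"roll":0}]' 40 30 >/dev/null
python3 go.py .4745 -.0022 .05 -4.5
```

```text
t 3.23 pos [0.4698 0.0043 0.0467] yaw -4.4 tilt 0.51 open 0.0849 grip 0.0 F [ 0.5 -0.  -0.3]
roll 0.002 tx -6.1 ty 5.2 tz -3.3
t 3.98 pos [0.4751 0.0027 0.0534] yaw -4.5 tilt 0.20 open 0.0495 grip 33.5 F [-0.9  1.3  6.5]
roll 0.000 tx -4.9 ty -0.2 tz 3.4
```

```bash

python3 -m handwheel '[{"tx":0,"ty":0,"tz":-15,"roll":0},{"tx":0,"ty":0,"tz":-30,"roll":0},{"tx":0,"ty":0,"tz":-30,"roll":0},{"tx":0,"ty":0,"tz":-5,"roll":-0.08},{"tx":0,"ty":0,"tz":0,"roll":-0.08},{"tx":0,"ty":0,"tz":0,"roll":-0.08},{"tx":0,"ty":0,"tz":0,"roll":0},{"tx":0,"ty":0,"tz":0,"roll":0}]' >/dev/null
python3 go.py .630 .1618 .07 9.2
```

```text
t 4.65 pos [0.4733 0.0026 0.1311] yaw 9.2 tilt 0.02 open 0.0495 grip 32.9 F [-0.3 -0.1 -1.7]
roll -0.001 tx 132.1 ty 180.2 tz 61.1
```

```bash

python3 -m handwheel '[{"tx":13,"ty":18,"tz":0,"roll":0},{"tx":22,"ty":30,"tz":0,"roll":0},{"tx":22,"ty":30,"tz":0,"roll":0},{"tx":22,"ty":30,"tz":0,"roll":0},{"tx":22,"ty":30,"tz":0,"roll":0},{"tx":18,"ty":24,"tz":0,"roll":0},{"tx":13,"ty":18,"tz":0,"roll":0},{"tx":0,"ty":0,"tz":0,"roll":0},{"tx":0,"ty":0,"tz":0,"roll":0},{"tx":0,"ty":0,"tz":0,"roll":0}]' >/dev/null
python3 go.py .630 .1618 .07 9.2
python3 - <<'E'
from h import *
for n in('top','scene'):
    im,d,p,T=snap(n)
    P,u,v=cloud(d,p,T)
    Q=P[(np.hypot(P[:,0]-.63,P[:,1]-.157)<.06)]
    z=Q[(Q[:,2]>.15)&(Q[:,2]<.19)]
    print(n,len(z),z.min(0),z.max(0))
im,d,p,T=snap('wrist','w1')
cv2.imwrite('pics/s1.png',cv2.resize(snap('scene')[0][150:300,300:500,::-1],(800,600)))
E
```

```text
t 5.48 pos [0.6292 0.1616 0.1305] yaw 9.2 tilt 0.10 open 0.0500 grip 33.0 F [-0.7 -0.7 -0.9]
roll 0.000 tx 0.1 ty 0.9 tz 60.5Traceback (most recent call last):
  File "<stdin>", line 7, in <module>
    return umr_minimum(a, axis, None, out, keepdims, initial, where)
ValueError: zero-size array to reduction operation minimum which has no identity
```

```bash

python3 - <<'E'
from h import *
im,d,p,T=snap('scene')
cv2.imwrite('pics/s1.png',cv2.resize(im[120:270,320:520,::-1],(800,600)))
P,u,v=cloud(d,p,T)
t=np.radians(9.2);c=np.array([.6307,.157]);e=np.array([[-np.sin(t),np.cos(t)],[np.cos(t),np.sin(t)]])
A=(P[:,:2]-c)@e.T*1000   # tool x, tool y about tray centre
m=(abs(A)<60).all(1)&(P[:,2]>.08)&(P[:,2]<.125)
for z in np.arange(.08,.125,.01):
    k=m&(P[:,2]>=z)&(P[:,2]<z+.01)
    if k.sum():print(round(z,2),k.sum(),A[k].min(0).round(1),A[k].max(0).round(1))
E
```

```text
0.08 85 [-28.  -22.8] [22.2 24.3]
0.09 76 [-28.2 -25.7] [21.4 24.4]
0.1 94 [-28.2 -25.4] [22.7 24.7]
0.11 107 [-28.3 -27.7] [22.6 24.8]
0.12 49 [-28.1 -21.5] [23.  24.6]
```

View pics/s1.png

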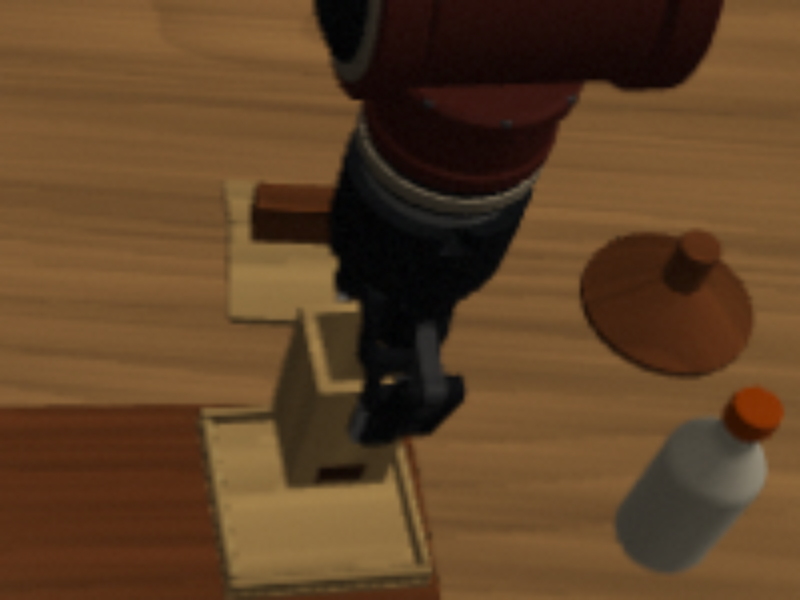

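The crop shows the hopper, at about (335,400), held upright over the tray. Depth puts it 3 mm off along the tool's x, so I'll correct that and lower it.

```bash

python3 -m handwheel '[{"tx":3,"ty":0,"tz":20,"roll":0},{"tx":0,"ty":0,"tz":20,"roll":0},{"tx":0,"ty":0,"tz":10,"roll":0},{"tx":0,"ty":0,"tz":5,"roll":0},{"tx":0,"ty":0,"tz":3,"roll":0},{"tx":0,"ty":0,"tz":0,"roll":0},{"tx":0,"ty":0,"tz":0,"roll":0},{"tx":0,"ty":0,"tz":0,"roll":0}]' >/dev/null
python3 go.py .630 .1618 .0714 9.2
```

```text
t 6.25 pos [0.6303 0.165  0.0748] yaw 9.3 tilt 0.13 open 0.0495 grip 33.0 F [ 1.   0.2 -2.3]
roll 0.001 tx -3.1 ty -0.8 tz 3.4
```

```bash

python3 -m handwheel '[{"tx":0,"ty":0,"tz":2,"roll":0},{"tx":0,"ty":0,"tz":1.5,"roll":0},{"tx":0,"ty":0,"tz":0,"roll":0},{"tx":0,"ty":0,"tz":0,"roll":0}]' >/dev/null
python3 go.py .630 .1618 .0714 9.2
python3 -m handwheel '[{"tx":0,"ty":0,"tz":0,"roll":0},{"tx":0,"ty":0,"tz":0,"roll":0},{"tx":0,"ty":0,"tz":0,"roll":0},{"tx":0,"ty":0,"tz":0,"roll":0},{"tx":0,"ty":0,"tz":0,"roll":0},{"tx":0,"ty":0,"tz":0,"roll":0}]' 80 >/dev/null
python3 -m handwheel '[{"tx":0,"ty":0,"tz":-20,"roll":0},{"tx":0,"ty":0,"tz":-35,"roll":0},{"tx":0,"ty":0,"tz":-35,"roll":0},{"tx":0,"ty":0,"tz":-35,"roll":0},{"tx":0,"ty":0,"tz":-15,"roll":0},{"tx":0,"ty":0,"tz":0,"roll":0},{"tx":0,"ty":0,"tz":0,"roll":0}]' >/dev/null
python3 go.py .4548 .1617 .15 2
```

```text
t 6.58 pos [0.6302 0.165  0.0714] yaw 9.3 tilt 0.10 open 0.0494 grip 33.5 F [-2.8 -0.6  5.5]
roll 0.001 tx -3.2 ty -0.7 tz 0.0
t 7.67 pos [0.6298 0.165  0.2104] yaw 9.3 tilt 0.10 open 0.0800 grip 0.0 F [-0.6  0.9 -0.6]
roll 0.127 tx 2.8 ty -175.0 tz 60.4
```

```bash

python3 -m handwheel '[{"tx":0,"ty":0,"tz":0,"roll":0.064},{"tx":0,"ty":0,"tz":0,"roll":0.063},{"tx":1,"ty":-20,"tz":0,"roll":0},{"tx":1,"ty":-35,"tz":0,"roll":0},{"tx":1,"ty":-35,"tz":0,"roll":0},{"tx":0,"ty":-35,"tz":0,"roll":0},{"tx":0,"ty":-30,"tz":0,"roll":0},{"tx":0,"ty":-20,"tz":0,"roll":0},{"tx":0,"ty":0,"tz":0,"roll":0},{"tx":0,"ty":0,"tz":0,"roll":0},{"tx":0,"ty":0,"tz":0,"roll":0}]' 50 >/dev/null
python3 - <<'E'
from h import *
im,d,p,T=snap('scene')
P,u,v=cloud(d,p,T)
t=np.radians(9.2);c=np.array([.6307,.157]);e=np.array([[-np.sin(t),np.cos(t)],[np.cos(t),np.sin(t)]])
A=(P[:,:2]-c)@e.T*1000
m=(abs(A)<45).all(1)&(P[:,2]>.045)&(P[:,2]<.125)
print('hopper',A[m].min(0),A[m].max(0),P[m,2].max(),cv2.minAreaRect(P[m&(P[:,2]>.105)][:,:2].astype(np.float32)*1000))
im,d,p,T=snap('wrist','w2')
P,u,v=cloud(d,p,T)
m=(P[:,2]>.056)&(P[:,2]<.07)&(np.hypot(P[:,0]-.455,P[:,1]-.162)<.06)
print(m.sum(),cv2.minAreaRect(P[m][:,:2].astype(np.float32)*1000),P[m,2].max())
E
python3 go.py .4548 .1617 .036 2
```

```text
hopper [-24.52326371 -24.92213101] [26.77510618 26.80564131] 0.11659322402243188 ((631.5034790039062, 158.21014404296875), (51.575462341308594, 51.29859924316406), 9.618924140930176)
2213 ((451.64324951171875, 162.9084014892578), (20.027223587036133, 79.55590057373047), 1.9813804626464844) 0.06532096699130796
t 8.68 pos [0.4548 0.1616 0.2089] yaw 2.0 tilt 0.09 open 0.0503 grip 0.0 F [ 0.3  0.9 -0.2]
roll -0.000 tx 0.1 ty -0.0 tz 172.9
```

View pics/w2.png

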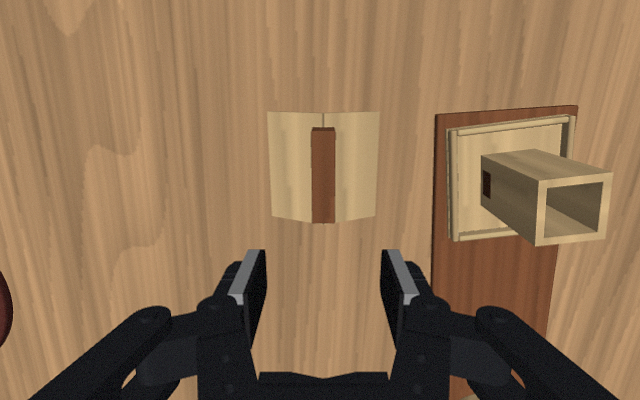

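Wrist view: gable with its bar at (323,175), square between the fingers. The hopper stands in the tray within about 1 mm. I'll grip the bar.

```bash

python3 -m handwheel '[{"tx":1,"ty":-1,"tz":25,"roll":0},{"tx":0,"ty":0,"tz":35,"roll":0},{"tx":0,"ty":0,"tz":35,"roll":0},{"tx":0,"ty":0,"tz":35,"roll":0},{"tx":0,"ty":0,"tz":25,"roll":0},{"tx":0,"ty":0,"tz":13,"roll":0},{"tx":0,"ty":0,"tz":4,"roll":0},{"tx":0,"ty":0,"tz":0,"roll":0},{"tx":0,"ty":0,"tz":0,"roll":0}]' >/dev/null
python3 go.py .4548 .1623 .036 2
python3 -m handwheel '[{"tx":0,"ty":0,"tz":0,"roll":0},{"tx":0,"ty":0,"tz":0,"roll":0},{"tx":0,"ty":0,"tz":0,"roll":0},{"tx":0,"ty":0,"tz":0,"roll":0},{"tx":0,"ty":0,"tz":0,"roll":0},{"tx":0,"ty":0,"tz":0,"roll":0},{"tx":0,"ty":0,"tz":0,"roll":0}]' 12 40 >/dev/null
python3 go.py .4548 .1623 .036 2
python3 -m handwheel '[{"tx":0,"ty":0,"tz":-15,"roll":0},{"tx":0,"ty":0,"tz":-35,"roll":0},{"tx":0,"ty":0,"tz":-35,"roll":0},{"tx":0,"ty":0,"tz":-35,"roll":0},{"tx":0,"ty":0,"tz":-15,"roll":-0.066},{"tx":0,"ty":0,"tz":-5,"roll":-0.066},{"tx":0,"ty":0,"tz":0,"roll":0},{"tx":0,"ty":0,"tz":0,"roll":0},{"tx":0,"ty":0,"tz":0,"roll":0}]' >/dev/null
python3 go.py .6315 .1575 .15 9.5
```

```text
t 9.43 pos [0.4544 0.1628 0.0385] yaw 2.0 tilt 0.05 open 0.0504 grip 0.0 F [-0.   1.1  0.1]
roll -0.000 tx -0.6 ty 0.4 tz 2.5
t 10.02 pos [0.4548 0.163  0.0395] yaw 2.0 tilt 0.18 open 0.0193 grip 41.0 F [ 0.3 -0.6  5.5]
roll 0.000 tx -0.7 ty -0.0 tz 3.5
t 10.77 pos [0.4524 0.1626 0.1762] yaw 9.5 tilt 0.16 open 0.0189 grip 40.0 F [-0.4  0.2 -0.9]
roll -0.000 tx -34.6 ty 175.8 tz 26.2
```

```bash

python3 -m handwheel '[{"tx":-3,"ty":15,"tz":-6,"roll":0},{"tx":-5,"ty":25,"tz":0,"roll":0},{"tx":-6,"ty":30,"tz":0,"roll":0},{"tx":-6,"ty":30,"tz":0,"roll":0},{"tx":-6,"ty":30,"tz":0,"roll":0},{"tx":-5,"ty":25,"tz":0,"roll":0},{"tx":-3.6,"ty":20,"tz":0,"roll":0},{"tx":0,"ty":0,"tz":0,"roll":0},{"tx":0,"ty":0,"tz":0,"roll":0},{"tx":0,"ty":0,"tz":0,"roll":0}]' >/dev/null
python3 go.py .6315 .1575 .1525 9.5
python3 - <<'E'
from h import *
im,d,p,T=snap('scene')
P,u,v=cloud(d,p,T)
t=np.radians(9.5);c=np.array([.6315,.1575]);e=np.array([[-np.sin(t),np.cos(t)],[np.cos(t),np.sin(t)]])
A=(P[:,:2]-c)@e.T*1000
m=(abs(A)<65).all(1)&(P[:,2]>.135)&(P[:,2]<.18)
print('roof',A[m].min(0),A[m].max(0),P[m,2].min())
m=(abs(A)<65).all(1)&(P[:,2]>.045)&(P[:,2]<.11)
print('hopper',A[m].min(0),A[m].max(0))
cv2.imwrite('pics/s2.png',cv2.resize(im[120:270,320:520,::-1],(800,600)))
E
```

```text
t 11.60 pos [0.6304 0.1577 0.1821] yaw 9.5 tilt 0.19 open 0.0189 grip 40.0 F [ 0.5  0.1 -1. ]
roll 0.001 tx -0.4 ty 1.0 tz 29.6
roof [-53.83284427 -54.63398637] [51.66655857 52.24588195] 0.14094835332142674
hopper [-24.81608156   0.86238634] [25.56525732 26.50000807]
```

View pics/s2.png

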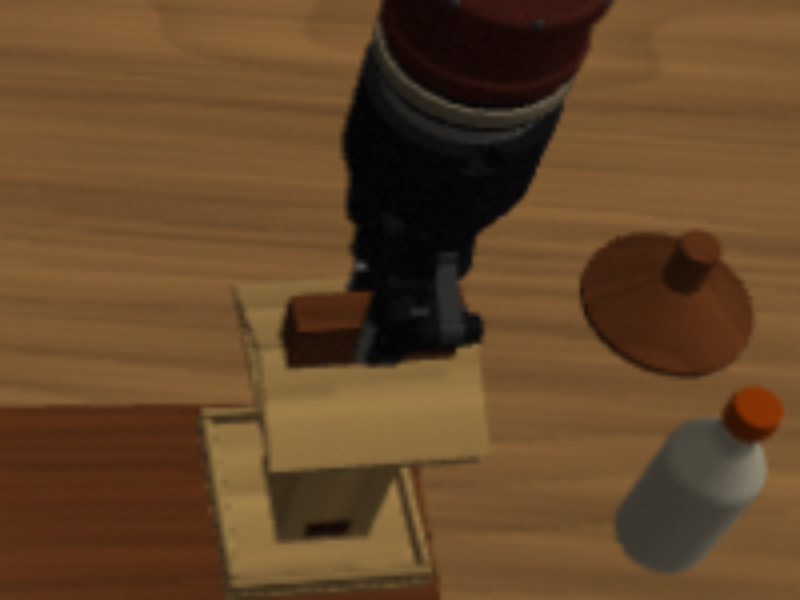

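The roof, at (375,380) in the crop, hangs level over the hopper. I'll shift about 1.5–2 mm and lower.

```bash

python3 -m handwheel '[{"tx":1.5,"ty":2,"tz":5,"roll":0},{"tx":0,"ty":0,"tz":10,"roll":0},{"tx":0,"ty":0,"tz":6,"roll":0},{"tx":0,"ty":0,"tz":4,"roll":0},{"tx":0,"ty":0,"tz":2,"roll":0},{"tx":0,"ty":0,"tz":1,"roll":0},{"tx":0,"ty":0,"tz":0,"roll":0},{"tx":0,"ty":0,"tz":0,"roll":0},{"tx":0,"ty":0,"tz":0,"roll":0}]' >/dev/null
python3 go.py .6315 .1575 .1525 9.5
```

```text
t 12.40 pos [0.6337 0.1595 0.1563] yaw 9.6 tilt 0.05 open 0.0190 grip 40.0 F [-0.3  0.5 -0.8]
roll 0.001 tx -1.6 ty -2.5 tz 3.8
```

```bash

python3 -m handwheel '[{"tx":0,"ty":0,"tz":2,"roll":0},{"tx":0,"ty":0,"tz":1,"roll":0},{"tx":0,"ty":0,"tz":1,"roll":0},{"tx":0,"ty":0,"tz":0,"roll":0},{"tx":0,"ty":0,"tz":0,"roll":0},{"tx":0,"ty":0,"tz":0,"roll":0}]' >/dev/null
python3 go.py .6315 .1575 .1525 9.5
```

```text
t 12.90 pos [0.6338 0.1596 0.1525] yaw 9.6 tilt 0.06 open 0.0191 grip 40.5 F [0.1 0.2 3.4]
roll 0.001 tx -1.7 ty -2.6 tz 0.0
```

Contact is just made, so I release, rise, and head for the tube.

```bash

python3 -m handwheel '[{"tx":0,"ty":0,"tz":0,"roll":0},{"tx":0,"ty":0,"tz":0,"roll":0},{"tx":0,"ty":0,"tz":0,"roll":0},{"tx":0,"ty":0,"tz":0,"roll":0},{"tx":0,"ty":0,"tz":0,"roll":0},{"tx":0,"ty":0,"tz":-15,"roll":0},{"tx":0,"ty":0,"tz":-30,"roll":0},{"tx":0,"ty":0,"tz":-35,"roll":0},{"tx":0,"ty":0,"tz":0,"roll":0},{"tx":0,"ty":0,"tz":0,"roll":0}]' 45 >/dev/null
python3 go.py .4602 -.1757 .04 9.6
```

```text
t 13.73 pos [0.6355 0.1598 0.2372] yaw 9.6 tilt 0.47 open 0.0449 grip 0.0 F [-0.1  0.5 -0.5]
roll -0.000 tx -301.6 ty -228.8 tz 197.2
```

```bash

python3 -m handwheel '[{"tx":-15,"ty":-12,"tz":0,"roll":0},{"tx":-27,"ty":-20,"tz":0,"roll":0},{"tx":-27,"ty":-20,"tz":0,"roll":0},{"tx":-27,"ty":-20,"tz":0,"roll":0},{"tx":-27,"ty":-20,"tz":0,"roll":0},{"tx":-27,"ty":-20,"tz":0,"roll":0},{"tx":-27,"ty":-20,"tz":0,"roll":0},{"tx":-27,"ty":-20,"tz":0,"roll":0},{"tx":-27,"ty":-20,"tz":0,"roll":0},{"tx":-27,"ty":-20,"tz":0,"roll":0},{"tx":-27,"ty":-20,"tz":0,"roll":0},{"tx":-16,"ty":-16,"tz":0,"roll":0}]' 85 >/dev/null
python3 -m handwheel '[{"tx":0,"ty":0,"tz":0,"roll":0},{"tx":0,"ty":0,"tz":0,"roll":0}]'  >/dev/null
python3 go.py .4602 -.1757 .04 9.6
python3 - <<'E'
from h import *
im,d,p,T=snap('scene')
P,u,v=cloud(d,p,T)
t=np.radians(9.5);c=np.array([.6315,.1575]);e=np.array([[-np.sin(t),np.cos(t)],[np.cos(t),np.sin(t)]])
A=(P[:,:2]-c)@e.T*1000
m=(abs(A)<65).all(1)&(P[:,2]>.115)&(P[:,2]<.19)
print('roof',A[m].min(0),A[m].max(0),P[m,2].max(),cv2.minAreaRect(A[m].astype(np.float32)))
m=(abs(A)<65).all(1)&(P[:,2]>.165)
print('bar',cv2.minAreaRect(A[m].astype(np.float32)))
m=(abs(A)<45).all(1)&(P[:,2]>.045)&(P[:,2]<.1)
print('hopper',A[m].min(0),A[m].max(0))
E
```

```text
t 14.90 pos [ 0.4579 -0.1756  0.2312] yaw 9.4 tilt 0.07 open 0.0849 grip 0.0 F [ 0.6 -0.4  0.3]
roll -0.003 tx -0.4 ty 2.3 tz 191.2
roof [-52.37867017 -51.0211424 ] [53.09173871 55.47708444] 0.1781736356061392 ((0.23065948486328125, 2.3302383422851562), (106.58938598632812, 105.21058654785156), 89.5819320678711)
bar ((0.17794418334960938, 3.171359062194824), (81.09903717041016, 22.40883445739746), 1.0757758617401123)
hopper [-24.66367912  22.61038406] [25.46717132 26.03690765]
```

```bash

python3 -m handwheel '[{"tx":0,"ty":2,"tz":20,"roll":0},{"tx":0,"ty":0,"tz":35,"roll":0},{"tx":0,"ty":0,"tz":35,"roll":0},{"tx":0,"ty":0,"tz":35,"roll":0},{"tx":0,"ty":0,"tz":35,"roll":0},{"tx":0,"ty":0,"tz":25,"roll":0},{"tx":0,"ty":0,"tz":5,"roll":0},{"tx":0,"ty":0,"tz":0,"roll":0},{"tx":0,"ty":0,"tz":0,"roll":0}]' >/dev/null
python3 go.py .4602 -.1757 .04 9.6
python3 -m handwheel '[{"tx":0,"ty":0,"tz":0,"roll":0},{"tx":0,"ty":0,"tz":0,"roll":0},{"tx":0,"ty":0,"tz":0,"roll":0},{"tx":0,"ty":0,"tz":0,"roll":0},{"tx":0,"ty":0,"tz":0,"roll":0},{"tx":0,"ty":0,"tz":0,"roll":0},{"tx":0,"ty":0,"tz":0,"roll":0},{"tx":0,"ty":0,"tz":0,"roll":0},{"tx":0,"ty":0,"tz":0,"roll":0}]' 40 30 >/dev/null
python3 go.py .4602 -.1757 .04 9.6
python3 -m handwheel '[{"tx":0,"ty":0,"tz":-15,"roll":0},{"tx":0,"ty":0,"tz":-35,"roll":0},{"tx":0,"ty":0,"tz":-35,"roll":0},{"tx":0,"ty":0,"tz":-15,"roll":0},{"tx":0,"ty":0,"tz":0,"roll":0},{"tx":0,"ty":0,"tz":0,"roll":0}]' >/dev/null
python3 go.py .6627 -.160 .06 9.6
```

```text
t 15.70 pos [ 0.4617 -0.1746  0.0429] yaw 9.6 tilt 0.07 open 0.0853 grip 0.0 F [-0.2 -0.1  0.1]
roll 0.001 tx -0.9 ty -1.7 tz 2.9
t 16.45 pos [ 0.4619 -0.1756  0.0438] yaw 9.6 tilt 0.18 open 0.0486 grip 31.8 F [-1.4  0.3  6.2]
roll -0.001 tx 0.2 ty -1.7 tz 3.8
t 16.95 pos [ 0.461  -0.1751  0.1425] yaw 9.6 tilt 0.12 open 0.0483 grip 31.5 F [-1.1 -0.5 -1.4]
roll -0.001 tx -18.7 ty 201.4 tz 82.5
```

```bash

python3 -m handwheel '[{"tx":-2,"ty":16,"tz":0,"roll":0},{"tx":-3,"ty":30,"tz":0,"roll":0},{"tx":-3,"ty":35,"tz":0,"roll":0},{"tx":-3,"ty":35,"tz":0,"roll":0},{"tx":-3,"ty":35,"tz":0,"roll":0},{"tx":-3,"ty":30,"tz":0,"roll":0},{"tx":-2,"ty":20,"tz":0,"roll":0},{"tx":0,"ty":0,"tz":0,"roll":0},{"tx":0,"ty":0,"tz":0,"roll":0},{"tx":0,"ty":0,"tz":0,"roll":0}]' >/dev/null
python3 go.py .6627 -.160 .0618 9.6
python3 - <<'E'
from h import *
im,d,p,T=snap('scene')
P,u,v=cloud(d,p,T)
c=np.array([.6627,-.160]);A=(P[:,:2]-c)*1000
m=(abs(A)<40).all(1)&(P[:,2]>.095)&(P[:,2]<.145)
for z in (.1,.11,.12,.13,.14):
    k=m&(abs(P[:,2]-z)<.005)
    if k.sum()>5:print(z,k.sum(),A[k].min(0),A[k].max(0))
E
```

```text
t 17.78 pos [ 0.6602 -0.1598  0.1392] yaw 9.6 tilt 0.26 open 0.0486 grip 31.7 F [-0.9 -0.3 -1.4]
roll -0.001 tx -0.6 ty 2.4 tz 77.4
0.1 58 [-10.27397729 -18.62394042] [23.26243303 25.17604839]
0.11 61 [ -1.63442601 -17.11982395] [22.59552211 24.65162994]
0.12 61 [-23.87331956 -17.77669008] [22.3453746  25.48432155]
0.13 52 [-23.45523503 -11.38783552] [23.11200694 25.33617186]
0.14 42 [-23.65608081  -4.25968407] [29.59587678 25.04924251]
```

```bash

python3 -m handwheel '[{"tx":-0.5,"ty":2,"tz":15,"roll":0},{"tx":0,"ty":0,"tz":28,"roll":0},{"tx":0,"ty":0,"tz":16,"roll":0},{"tx":0,"ty":0,"tz":8,"roll":0},{"tx":0,"ty":0,"tz":4,"roll":0},{"tx":0,"ty":0,"tz":3,"roll":0},{"tx":0,"ty":0,"tz":0,"roll":0},{"tx":0,"ty":0,"tz":0,"roll":0},{"tx":0,"ty":0,"tz":0,"roll":0}]' >/dev/null
python3 go.py .6627 -.160 .0618 9.6
```

```text
t 18.58 pos [ 0.6649 -0.1607  0.0694] yaw 9.6 tilt 0.14 open 0.0483 grip 31.7 F [-0.4  0.2 -0.7]
roll -0.001 tx 1.0 ty -2.1 tz 7.6
```

```bash

python3 -m handwheel '[{"tx":0,"ty":0,"tz":3,"roll":0},{"tx":0,"ty":0,"tz":2,"roll":0},{"tx":0,"ty":0,"tz":1.5,"roll":0},{"tx":0,"ty":0,"tz":1,"roll":0},{"tx":0,"ty":0,"tz":0,"roll":0},{"tx":0,"ty":0,"tz":0,"roll":0},{"tx":0,"ty":0,"tz":0,"roll":0}]' >/dev/null
python3 go.py .6627 -.160 .0618 9.6
```

```text
t 19.17 pos [ 0.6643 -0.1604  0.0618] yaw 9.6 tilt 0.01 open 0.0483 grip 32.3 F [-2.7  1.4  5.5]
roll -0.000 tx 0.6 ty -1.5 tz 0.0
```

```bash

python3 -m handwheel '[{"tx":0,"ty":0,"tz":0,"roll":0},{"tx":0,"ty":0,"tz":0,"roll":0},{"tx":0,"ty":0,"tz":0,"roll":0},{"tx":0,"ty":0,"tz":0,"roll":0},{"tx":0,"ty":0,"tz":0,"roll":0},{"tx":0,"ty":0,"tz":-15,"roll":0},{"tx":0,"ty":0,"tz":-30,"roll":0},{"tx":0,"ty":0,"tz":-35,"roll":0},{"tx":0,"ty":0,"tz":-35,"roll":0},{"tx":0,"ty":0,"tz":-25,"roll":0},{"tx":0,"ty":0,"tz":0,"roll":0},{"tx":0,"ty":0,"tz":0,"roll":0}]' 85 >/dev/null
python3 go.py .4569 -.3765 .01 9.6
python3 - <<'E'
from h import *
im,d,p,T=snap('scene')
P,u,v=cloud(d,p,T)
c=np.array([.6627,-.160]);A=(P[:,:2]-c)*1000
m=(abs(A)<40).all(1)&(P[:,2]>.09)&(P[:,2]<.11)
print('tube',A[m].min(0),A[m].max(0),P[m,2].max(),cv2.minEnclosingCircle(A[m].astype(np.float32)))
E
```

```text
t 20.17 pos [ 0.6656 -0.1609  0.2048] yaw 9.6 tilt 0.38 open 0.0852 grip 0.0 F [-0.   0.2 -0.1]
roll -0.000 tx -177.8 ty -241.7 tz 194.8
tube [-22.4277983  -23.94321678] [26.74783903 24.6794393 ] 0.10108892266296887 ((0.8296489715576172, 0.07168102264404297), 26.42603302001953)
```

```bash

python3 -m handwheel '[{"tx":-12,"ty":-16,"tz":0,"roll":0},{"tx":-18,"ty":-24,"tz":0,"roll":0},{"tx":-20,"ty":-27,"tz":0,"roll":0},{"tx":-20,"ty":-27,"tz":0,"roll":0},{"tx":-20,"ty":-27,"tz":0,"roll":0},{"tx":-20,"ty":-27,"tz":0,"roll":0},{"tx":-20,"ty":-27,"tz":0,"roll":0},{"tx":-20,"ty":-27,"tz":0,"roll":0},{"tx":-16,"ty":-22,"tz":0,"roll":0},{"tx":-12,"ty":-17,"tz":0,"roll":0},{"tx":0,"ty":0,"tz":0,"roll":0},{"tx":0,"ty":0,"tz":0,"roll":0}]' 85 >/dev/null
python3 go.py .4569 -.3765 .01 9.6
```

```text
t 21.22 pos [ 0.4547 -0.3758  0.1984] yaw 9.4 tilt 0.19 open 0.0851 grip 0.0 F [-0.2  0.6 -0. ]
roll -0.003 tx -1.1 ty 2.1 tz 188.4
```

```bash

python3 -m handwheel '[{"tx":-1,"ty":2,"tz":20,"roll":0},{"tx":0,"ty":0,"tz":35,"roll":0},{"tx":0,"ty":0,"tz":35,"roll":0},{"tx":0,"ty":0,"tz":35,"roll":0},{"tx":0,"ty":0,"tz":35,"roll":0},{"tx":0,"ty":0,"tz":17,"roll":0},{"tx":0,"ty":0,"tz":6,"roll":0},{"tx":0,"ty":0,"tz":0,"roll":0},{"tx":0,"ty":0,"tz":0,"roll":0}]' >/dev/null
python3 go.py .4569 -.3765 .015 9.6
python3 -m handwheel '[{"tx":0,"ty":0,"tz":0,"roll":0},{"tx":0,"ty":0,"tz":0,"roll":0},{"tx":0,"ty":0,"tz":0,"roll":0},{"tx":0,"ty":0,"tz":0,"roll":0},{"tx":0,"ty":0,"tz":0,"roll":0},{"tx":0,"ty":0,"tz":0,"roll":0},{"tx":0,"ty":0,"tz":0,"roll":0},{"tx":0,"ty":0,"tz":0,"roll":0},{"tx":0,"ty":0,"tz":0,"roll":0}]' 45 30 >/dev/null
python3 go.py .4569 -.3765 .015 9.6
python3 -m handwheel '[{"tx":0,"ty":0,"tz":-15,"roll":0},{"tx":0,"ty":0,"tz":-35,"roll":0},{"tx":0,"ty":0,"tz":-35,"roll":0},{"tx":0,"ty":0,"tz":-35,"roll":0},{"tx":0,"ty":0,"tz":-25,"roll":0},{"tx":0,"ty":0,"tz":-15,"roll":0},{"tx":0,"ty":0,"tz":0,"roll":0},{"tx":0,"ty":0,"tz":0,"roll":0}]' >/dev/null
python3 go.py .6467 -.0013 .06 9.6
```

```text
t 21.97 pos [ 0.4589 -0.3764  0.0179] yaw 9.6 tilt 0.03 open 0.0852 grip 0.0 F [0.2 0.3 0.5]
roll 0.000 tx 0.2 ty -2.0 tz 2.9
t 22.72 pos [ 0.4593 -0.3778  0.0197] yaw 9.6 tilt 0.21 open 0.0532 grip 32.1 F [0.3 0.9 6.1]
roll -0.001 tx 1.7 ty -2.2 tz 4.7
t 23.38 pos [ 0.4584 -0.3769  0.1782] yaw 9.6 tilt 0.13 open 0.0533 grip 32.1 F [-0.3 -0.5 -2.3]
roll -0.001 tx 338.9 ty 248.3 tz 118.2
```

```bash

python3 -m handwheel '[{"tx":16,"ty":12,"tz":0,"roll":0},{"tx":29,"ty":21,"tz":0,"roll":0},{"tx":31,"ty":23,"tz":0,"roll":0},{"tx":31,"ty":23,"tz":0,"roll":0},{"tx":31,"ty":23,"tz":0,"roll":0},{"tx":31,"ty":23,"tz":0,"roll":0},{"tx":31,"ty":23,"tz":0,"roll":0},{"tx":31,"ty":23,"tz":0,"roll":0},{"tx":31,"ty":23,"tz":0,"roll":0},{"tx":31,"ty":23,"tz":0,"roll":0},{"tx":29,"ty":20,"tz":0,"roll":0},{"tx":17,"ty":11,"tz":0,"roll":0}]' >/dev/null
python3 -m handwheel '[{"tx":0,"ty":0,"tz":25,"roll":0},{"tx":0,"ty":0,"tz":25,"roll":0},{"tx":0,"ty":0,"tz":20,"roll":0},{"tx":0,"ty":0,"tz":10,"roll":0},{"tx":0,"ty":0,"tz":0,"roll":0},{"tx":0,"ty":0,"tz":0,"roll":0},{"tx":0,"ty":0,"tz":0,"roll":0}]' >/dev/null
python3 go.py .6467 -.0013 .0317 9.6
python3 - <<'E'
from h import *
im,d,p,T=snap('scene')
P,u,v=cloud(d,p,T)
c=np.array([.6467,-.0013]);A=(P[:,:2]-c)*1000
m=(abs(A)<40).all(1)&(P[:,2]>.05)&(P[:,2]<.14)
for z in (.07,.08,.09,.1,.11,.12):
    k=m&(abs(P[:,2]-z)<.005)
    if k.sum()>5:print(z,k.sum(),A[k].min(0),A[k].max(0))
E
```

```text
t 24.97 pos [ 0.6469 -0.0013  0.0983] yaw 9.5 tilt 0.09 open 0.0534 grip 32.1 F [0.9 0.1 0.5]
roll -0.001 tx 0.1 ty -0.2 tz 66.6
0.08 35 [-13.63804893 -22.98954344] [27.86396643 24.55207483]
0.09 41 [-14.93649423 -22.97241917] [27.46108896 28.00892875]
0.1 35 [-20.29911591 -22.79736899] [30.14014118 27.39405669]
0.11 46 [-20.31284071 -22.94298202] [39.32665855 28.52724175]
0.12 43 [-14.56391344 -24.10227557] [38.96552808 28.30877303]
```

```bash

python3 -m handwheel '[{"tx":0,"ty":0,"tz":20,"roll":0},{"tx":0,"ty":0,"tz":20,"roll":0},{"tx":0,"ty":0,"tz":11,"roll":0},{"tx":0,"ty":0,"tz":5,"roll":0},{"tx":0,"ty":0,"tz":3,"roll":0},{"tx":0,"ty":0,"tz":2,"roll":0},{"tx":0,"ty":0,"tz":0,"roll":0},{"tx":0,"ty":0,"tz":0,"roll":0},{"tx":0,"ty":0,"tz":0,"roll":0}]' >/dev/null
python3 go.py .6467 -.0013 .0317 9.6
```

```text
t 25.77 pos [ 0.647  -0.0012  0.0374] yaw 9.6 tilt 0.10 open 0.0534 grip 32.1 F [ 1.2  0.7 -1.1]
roll -0.001 tx -0.1 ty -0.4 tz 5.7
```

```bash

python3 -m handwheel '[{"tx":0,"ty":0,"tz":2.5,"roll":0},{"tx":0,"ty":0,"tz":1.5,"roll":0},{"tx":0,"ty":0,"tz":1,"roll":0},{"tx":0,"ty":0,"tz":0.7,"roll":0},{"tx":0,"ty":0,"tz":0,"roll":0},{"tx":0,"ty":0,"tz":0,"roll":0},{"tx":0,"ty":0,"tz":0,"roll":0}]' >/dev/null
python3 go.py .6467 -.0013 .0317 9.6
python3 -m handwheel '[{"tx":0,"ty":0,"tz":0,"roll":0},{"tx":0,"ty":0,"tz":0,"roll":0},{"tx":0,"ty":0,"tz":0,"roll":0},{"tx":0,"ty":0,"tz":0,"roll":0},{"tx":0,"ty":0,"tz":0,"roll":0},{"tx":0,"ty":0,"tz":-15,"roll":0},{"tx":0,"ty":0,"tz":-30,"roll":0},{"tx":0,"ty":0,"tz":-40,"roll":0},{"tx":0,"ty":0,"tz":-40,"roll":0},{"tx":0,"ty":0,"tz":-40,"roll":0},{"tx":0,"ty":0,"tz":-30,"roll":0},{"tx":0,"ty":0,"tz":0,"roll":0}]' 85 >/dev/null
python3 go.py .470 .3808 .036 9.6
```

```text
t 26.35 pos [ 0.6464 -0.001   0.0317] yaw 9.6 tilt 0.01 open 0.0533 grip 32.6 F [-3.   0.6  5. ]
roll -0.000 tx -0.3 ty 0.2 tz 0.0
t 27.35 pos [ 0.6504 -0.0015  0.2373] yaw 9.6 tilt 0.95 open 0.0849 grip 0.0 F [ 0.1 -0.   0.4]
roll -0.000 tx 407.0 ty -114.2 tz 201.3
```

```bash

python3 -m handwheel '[{"tx":15,"ty":-15,"tz":0,"roll":0},{"tx":32,"ty":-15,"tz":0,"roll":0},{"tx":37,"ty":-12,"tz":0,"roll":0},{"tx":37,"ty":-10,"tz":0,"roll":0},{"tx":37,"ty":-10,"tz":0,"roll":0},{"tx":37,"ty":-10,"tz":0,"roll":0},{"tx":37,"ty":-10,"tz":0,"roll":0},{"tx":37,"ty":-10,"tz":0,"roll":0},{"tx":37,"ty":-10,"tz":0,"roll":0},{"tx":37,"ty":-6,"tz":0,"roll":0},{"tx":37,"ty":-3,"tz":0,"roll":0},{"tx":25,"ty":-3,"tz":0,"roll":0}]' 55 >/dev/null
python3 -m handwheel '[{"tx":0,"ty":0,"tz":0,"roll":0},{"tx":0,"ty":0,"tz":0,"roll":0},{"tx":0,"ty":0,"tz":0,"roll":0}]' >/dev/null
python3 go.py .470 .3808 .036 9.6
python3 - <<'E'
from h import *
im,d,p,T=snap('wrist','w3')
P,u,v=cloud(d,p,T)
m=(P[:,2]>.055)&(P[:,2]<.07)&(np.hypot(P[:,0]-.470,P[:,1]-.381)<.04)
print(m.sum(),cv2.minEnclosingCircle(P[m][:,:2].astype(np.float32)*1000))
im,d,p,T=snap('scene','s3')
P,u,v=cloud(d,p,T);c=np.array([.6467,-.0013]);A=(P[:,:2]-c)*1000
m=(abs(A)<40).all(1)&(P[:,2]>.05)&(P[:,2]<.07)
print('cup',cv2.minEnclosingCircle(A[m].astype(np.float32)),P[m,2].max())
E
```

```text
t 28.60 pos [0.4667 0.3789 0.226 ] yaw 9.6 tilt 0.03 open 0.0549 grip 0.0 F [-0.4 -0.   0.2]
roll -0.001 tx 1.3 ty 3.6 tz 190.0
594 ((466.9659118652344, 381.1934509277344), 12.205958366394043)
cup ((-0.14733636379241943, 2.776216983795166), 27.276559829711914) 0.06376233873087056
```

View pics/s3.png

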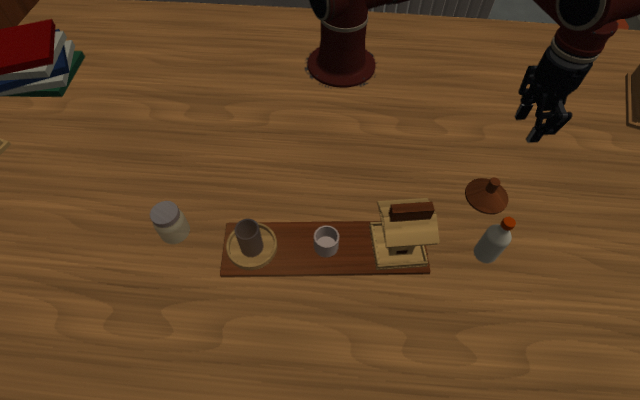

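The picture shows the tube in the saucer (248,238), the cup mid-board (326,240) and the gabled feeder (405,232), all good. Next is the cone roof at (487,195).

```bash

python3 -m handwheel '[{"tx":1.5,"ty":2.5,"tz":20,"roll":0},{"tx":0,"ty":0,"tz":35,"roll":0},{"tx":0,"ty":0,"tz":35,"roll":0},{"tx":0,"ty":0,"tz":35,"roll":0},{"tx":0,"ty":0,"tz":35,"roll":0},{"tx":0,"ty":0,"tz":18,"roll":0},{"tx":0,"ty":0,"tz":7,"roll":0},{"tx":0,"ty":0,"tz":2,"roll":0},{"tx":0,"ty":0,"tz":0,"roll":0},{"tx":0,"ty":0,"tz":0,"roll":0}]' >/dev/null
python3 go.py .469 .381 .037 9.6
python3 -m handwheel '[{"tx":0,"ty":0,"tz":0,"roll":0},{"tx":0,"ty":0,"tz":0,"roll":0},{"tx":0,"ty":0,"tz":0,"roll":0},{"tx":0,"ty":0,"tz":0,"roll":0},{"tx":0,"ty":0,"tz":0,"roll":0},{"tx":0,"ty":0,"tz":0,"roll":0},{"tx":0,"ty":0,"tz":0,"roll":0},{"tx":0,"ty":0,"tz":0,"roll":0}]' 15 40 >/dev/null
python3 go.py .469 .381 .037 9.6
python3 -m handwheel '[{"tx":0,"ty":0,"tz":-15,"roll":0},{"tx":0,"ty":0,"tz":-35,"roll":0},{"tx":0,"ty":0,"tz":-35,"roll":0},{"tx":0,"ty":0,"tz":-35,"roll":0},{"tx":0,"ty":0,"tz":-35,"roll":0},{"tx":0,"ty":0,"tz":-15,"roll":0},{"tx":0,"ty":0,"tz":0,"roll":0},{"tx":0,"ty":0,"tz":0,"roll":0},{"tx":0,"ty":0,"tz":0,"roll":0}]' >/dev/null
python3 go.py .6645 -.1597 .135 9.6
```

```text
t 29.53 pos [0.4705 0.3818 0.0409] yaw 9.5 tilt 0.21 open 0.0552 grip 0.0 F [ 0.6 -0.1  0.1]
roll -0.001 tx -0.5 ty -1.6 tz 3.9
t 30.20 pos [0.4699 0.382  0.0405] yaw 9.6 tilt 0.16 open 0.0232 grip 39.8 F [-0.  -0.8  5.8]
roll -0.000 tx -0.8 ty -1.0 tz 3.5
t 30.95 pos [0.4676 0.3806 0.206 ] yaw 9.6 tilt 0.23 open 0.0225 grip 39.5 F [-0.5  0.1 -1.9]
roll -0.001 tx -565.6 ty 104.0 tz 71.0
```

```bash

python3 -m handwheel '[{"tx":-18,"ty":0,"tz":-5,"roll":0},{"tx":-32,"ty":0,"tz":0,"roll":0},{"tx":-35,"ty":0,"tz":0,"roll":0},{"tx":-35,"ty":0,"tz":0,"roll":0},{"tx":-35,"ty":0,"tz":0,"roll":0},{"tx":-35,"ty":0,"tz":0,"roll":0},{"tx":-35,"ty":0,"tz":0,"roll":0},{"tx":-35,"ty":0,"tz":0,"roll":0},{"tx":-35,"ty":0,"tz":0,"roll":0},{"tx":-35,"ty":0,"tz":0,"roll":0},{"tx":-35,"ty":0,"tz":0,"roll":0},{"tx":-32,"ty":5,"tz":0,"roll":0}]' >/dev/null
python3 go.py .6645 -.1597 .135 9.6
python3 -m handwheel '[{"tx":-30,"ty":15,"tz":0,"roll":0},{"tx":-30,"ty":17,"tz":0,"roll":0},{"tx":-30,"ty":17,"tz":0,"roll":0},{"tx":-28,"ty":17,"tz":0,"roll":0},{"tx":-25,"ty":16,"tz":0,"roll":0},{"tx":-17,"ty":12,"tz":0,"roll":0},{"tx":0,"ty":0,"tz":0,"roll":0},{"tx":0,"ty":0,"tz":0,"roll":0},{"tx":0,"ty":0,"tz":0,"roll":0}]' >/dev/null
python3 go.py .6645 -.1597 .1385 9.6
```

```text
t 31.95 pos [ 0.5378 -0.0112  0.2102] yaw 9.5 tilt 0.32 open 0.0229 grip 39.6 F [ 0.5  0.  -0.7]
roll -0.001 tx -167.6 ty 100.2 tz 75.2
t 32.70 pos [ 0.6576 -0.1507  0.2109] yaw 9.6 tilt 0.26 open 0.0228 grip 39.7 F [ 0.6  0.3 -1.2]
roll -0.000 tx -10.0 ty 5.3 tz 72.4
```

```bash

python3 -m handwheel '[{"tx":-5,"ty":2.5,"tz":0,"roll":0},{"tx":-5,"ty":2.5,"tz":10,"roll":0},{"tx":0,"ty":0,"tz":20,"roll":0},{"tx":0,"ty":0,"tz":12,"roll":0},{"tx":0,"ty":0,"tz":8,"roll":0},{"tx":0,"ty":0,"tz":0,"roll":0},{"tx":0,"ty":0,"tz":0,"roll":0},{"tx":0,"ty":0,"tz":0,"roll":0}]' >/dev/null
python3 go.py .6645 -.1597 .1385 9.6
python3 - <<'E'
from h import *
im,d,p,T=snap('scene','s4')
P,u,v=cloud(d,p,T);c=np.array([.6645,-.1597]);A=(P[:,:2]-c)*1000
m=(abs(A)<70).all(1)&(P[:,2]>.11)&(P[:,2]<.15)
print('cone',A[m].min(0),A[m].max(0),P[m,2].min())
m=(abs(A)<40).all(1)&(P[:,2]>.045)&(P[:,2]<.09)
print('tube',A[m].min(0),A[m].max(0))
E
```

```text
t 33.37 pos [ 0.666  -0.1606  0.1645] yaw 9.6 tilt 0.08 open 0.0223 grip 39.6 F [ 0.1  0.8 -0.5]
roll -0.000 tx 1.2 ty -1.3 tz 26.0
cone [-49.92972985 -52.25906741] [53.49829947 51.20920897] 0.12287688534436358
tube [ -0.2360769  -19.03037975] [25.94288175 23.91217954]
```

```bash

python3 -m handwheel '[{"tx":0,"ty":-1,"tz":7,"roll":0},{"tx":0,"ty":0,"tz":7,"roll":0},{"tx":0,"ty":0,"tz":4,"roll":0},{"tx":0,"ty":0,"tz":3,"roll":0},{"tx":0,"ty":0,"tz":1.5,"roll":0},{"tx":0,"ty":0,"tz":0,"roll":0},{"tx":0,"ty":0,"tz":0,"roll":0},{"tx":0,"ty":0,"tz":0,"roll":0}]' >/dev/null
python3 go.py .6645 -.1597 .1385 9.6
```

```text
t 34.08 pos [ 0.6648 -0.1608  0.1414] yaw 9.6 tilt 0.03 open 0.0227 grip 39.7 F [-0.2 -0.4 -0.6]
roll -0.001 tx 1.1 ty -0.1 tz 2.9
```

```bash

python3 -m handwheel '[{"tx":0,"ty":0,"tz":1.5,"roll":0},{"tx":0,"ty":0,"tz":1,"roll":0},{"tx":0,"ty":0,"tz":0.7,"roll":0},{"tx":0,"ty":0,"tz":0,"roll":0},{"tx":0,"ty":0,"tz":0,"roll":0},{"tx":0,"ty":0,"tz":0,"roll":0}]' >/dev/null
python3 go.py .6645 -.1597 .1385 9.6
```

```text
t 34.58 pos [ 0.6648 -0.1608  0.1385] yaw 9.6 tilt 0.04 open 0.0232 grip 39.9 F [-1.1  0.5  1.8]
roll -0.001 tx 1.2 ty -0.1 tz -0.0
```

```bash

python3 -m handwheel '[{"tx":0,"ty":0,"tz":0,"roll":0},{"tx":0,"ty":0,"tz":0,"roll":0},{"tx":0,"ty":0,"tz":0,"roll":0},{"tx":0,"ty":0,"tz":0,"roll":0},{"tx":0,"ty":0,"tz":0,"roll":0},{"tx":0,"ty":0,"tz":-12,"roll":0},{"tx":0,"ty":0,"tz":-30,"roll":0},{"tx":0,"ty":0,"tz":-35,"roll":0},{"tx":0,"ty":0,"tz":-35,"roll":0},{"tx":0,"ty":0,"tz":-10,"roll":0},{"tx":0,"ty":0,"tz":0,"roll":0}]' 50 >/dev/null
python3 -m handwheel '[{"tx":0,"ty":-15,"tz":0,"roll":0},{"tx":0,"ty":-30,"tz":0,"roll":0},{"tx":0,"ty":-35,"tz":0,"roll":0},{"tx":0,"ty":-35,"tz":0,"roll":0},{"tx":0,"ty":-35,"tz":0,"roll":0},{"tx":0,"ty":-35,"tz":0,"roll":0},{"tx":0,"ty":-15,"tz":0,"roll":0},{"tx":0,"ty":0,"tz":0,"roll":0},{"tx":0,"ty":0,"tz":0,"roll":0}]' >/dev/null
python3 - <<'E'
from h import *
im,d,p,T=snap('scene','s5')
P,u,v=cloud(d,p,T)
for nm,c,lo,hi in(('cone',(.6645,-.1597),.10,.2),('knob',(.6645,-.1597),.15,.2),('cup',(.6467,-.0013),.05,.08),('gable',(.6315,.1575),.114,.2),('bar',(.6315,.1575),.16,.2)):
    A=(P[:,:2]-c)*1000;m=(abs(A)<75).all(1)&(P[:,2]>lo)&(P[:,2]<hi)
    r=cv2.minAreaRect(A[m].astype(np.float32));print(nm,np.round(cv2.minEnclosingCircle(A[m].astype(np.float32))[0],1),r,P[m,2].max().round(4))
E
python3 go.py 0 0 0 9.6
```

```text
cone [ 0.8 -0.2] ((0.7748355865478516, -0.5706100463867188), (102.727783203125, 103.3351058959961), 56.41302490234375) 0.1624
knob [ 0.7 -0.9] ((0.8372392654418945, -0.519679069519043), (22.99952507019043, 23.48358917236328), 88.33198547363281) 0.1624
cup [-0.2  2.4] ((-0.0042972564697265625, 2.4350433349609375), (52.56510543823242, 54.367286682128906), 79.83101654052734) 0.0632
gable [2.  1.1] ((2.0239410400390625, 0.5704498291015625), (106.7481460571289, 105.24163055419922), 9.952707290649414) 0.1778
bar [3.1 0.6] ((3.250091075897217, 0.4776115417480469), (22.469560623168945, 80.927490234375), 10.561101913452148) 0.1778
t 36.30 pos [ 0.4674 -0.1938  0.259 ] yaw 9.6 tilt 0.06 open 0.0502 grip 0.0 F [ 0.7  0.  -0.2]
roll -0.001 tx 269.0 ty -428.6 tz 259.0
```

View pics/s5.png

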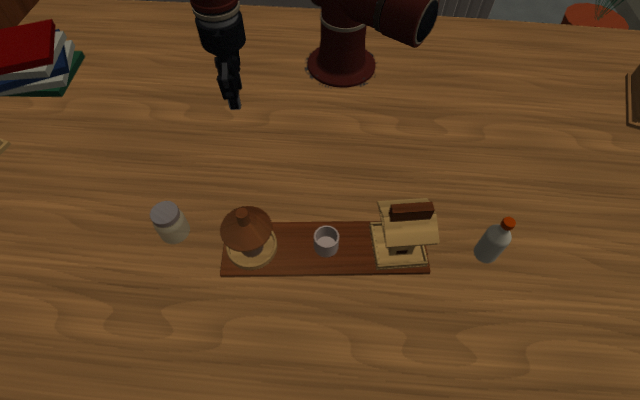

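The picture shows the cone feeder (247,235), cup (326,240) and gable feeder (405,232) assembled, with the bottle and jar undisturbed and the gripper clear. Offsets are at most about 3 mm.

```bash
python3 -c "
from station import ctrl
print(ctrl.finish_job())"
```

```text
the job is handed in; nothing more can be done
None
```

I assembled both feeders on the board, set the cup midway between the trays, left the glue bottle and screw jar where they were, and handed the job in at about 36 s with everything released; my last measurements put everything within about 3 mm of centre, but the hand-in gave no verdict.

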